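Wipe the offcuts off the work board into the scrap tray

TASK

Take the orange scraper block out of its holder: raise its end over the steel lip and draw it out endwise from under the bridge. Set it on the work board and wipe all four wooden offcuts off the board with it into the red scrap tray, never gripping the offcuts with the fingers. Finally leave the block standing shoe-down on the cleared board between the fences, clear of both open edges; leave the finished parts in the blue tray and everything else on the bench where it is.

Things in the scene. Friction and masses are not known exactly. Their poses are not given: they have to be found in the camera images.
- block: Scraper block: orange grip rail on a black rubber shoe, 180 mm long along its x, about 150 g, balanced at its middle. The shoe is 34 mm wide (y) and 14 mm high; the rail on it runs the whole length, 24 mm wide, from 14 to 46 mm above the underside. Origin: middle of the underside; z up. It starts lying in the holder, axes along the holder's (to 0.01 rad, 2 mm).
- holder: Fixed pale wooden holder of the block, 206 x 70 mm, floor 8 mm above the table. Origin: middle of its underside, on the table; x runs lengthwise from the lip end (-x, robot's side) to the bridge end (+x); z up. From x = -95 to +40 mm the block is open to above and the sides. At x = +97 mm there is a back wall.
- holder_lip (a point): Middle of the top edge of the holder's steel lip, which stands across its -x end: 8 mm thick (holder x from -103 to -95 mm), top 22 mm above the table, so 14 mm above the holder's floor, close in front of the block's end. The block's lip end must be raised over it; a slope of 0.12 rad, pivoting on the far end, clears it by 7 mm.
- holder_bridge (a point): Middle of the near top edge of the holder's wooden bridge, which covers the block from holder x = +40 mm on. Top 72 mm, underside 64 mm above the table: 10 mm above the lying block, so it cannot be lifted out level. 50 mm wide inside. At a slope of 0.12 rad, draw the block along its own length towards -x, 55 mm or more, to leave the bridge.
- board: Fixed white work board with a blue 20 mm grid. Origin: middle of its underside, on the table; z up. Its top, 40 mm above the table, measures 200 mm (x) between two dark fences (12 mm thick, 12 mm above the top) and 240 mm along y. The edges at y = -120 and +120 mm are open: one drops into the red scrap tray, the other into the blue tray.
- scrap_tray: Fixed red scrap tray set against one of the board's open edges (either one, it varies), axes along the board's. Outside 220 mm (x) by 116 mm (y), walls 4 mm thick and 32 mm high, floor 4 mm thick, 2 mm gap to the board. Origin: middle of its underside, on the table; z up.
- parts_tray: Fixed blue tray of the same size against the other open edge of the board. It holds two finished wooden parts, all lower than the tray's rim.
- chip_a_mid (a point): Loose flat wooden offcut lying on the board, dark brown, 58 x 26 x 8 mm (length along x, width along y, height), about 16 g. The point is its middle. No offcut lies nearer than 44 mm to either open edge of the board.
- chip_b_mid (a point): Loose flat wooden offcut lying on the board, mid brown, 50 x 30 x 10 mm, about 16 g. The point is its middle. No offcut lies nearer than 44 mm to either open edge of the board.
- chip_c_mid (a point): Loose flat wooden offcut lying on the board, pale, 48 x 34 x 9 mm, about 16 g. The point is its middle. No offcut lies nearer than 44 mm to either open edge of the board.
- chip_d_mid (a point): Loose flat wooden offcut lying on the board, dark brown, 54 x 24 x 10 mm, about 16 g. The point is its middle. No offcut lies nearer than 44 mm to either open edge of the board.
- keeper_a: Finished pale wooden bar, 120 x 22 x 18 mm, lying in the blue parts tray; leave it there. Origin: middle of its underside.
- keeper_b: Finished green wooden piece, 80 x 30 x 15 mm, lying in the blue parts tray; leave it there. Origin: middle of its underside.
- glue: White glue bottle with blue cap, 52 mm across, 130 mm tall, standing on the table; a bystander, leave it alone. Origin: middle of its underside.
- tape: Roll of yellow tape lying flat, 90 mm across, 24 mm high; a bystander, leave it alone. Origin: middle of its underside.
- clamp: Red and black bar clamp lying flat, 200 mm long, about 20 mm high; a bystander, leave it alone. Origin: middle of its underside.
- blank: Dark hardwood blank, 90 x 150 x 45 mm; a bystander, leave it alone. Origin: middle of its underside.
- driver: Screwdriver lying on the table, roughly 200 mm long; a bystander, leave it alone.
- pot: Clear plastic cup, 84 mm across, 90 mm tall; a bystander, leave it alone. Origin: middle of its underside.
- sandblock: Cork sanding block, 100 x 60 x 35 mm; a bystander, leave it alone. Origin: middle of its underside.
Mind the look-alikes: they are no part of the job. What is shaped like the part that bears chip_d_mid but purple or yellow is not meant.

How it is judged:
On the way, in this order (a step that is already met when the one before it is completed fails the run):
1. the held block is out of its holder (contact force between the fingers and block above 1 N and distance between block and holder above 0.09 m), for 0.1 s.
2. the held block is down on the board between the fences, its shoe within 6 mm of the board's top (contact force between the fingers and block above 1 N and z of block in the frame of board between 0.036 and 0.046 m and x of block in the frame of board between -0.04 and 0.04 m and angle between block's own z axis and vertical below 0.12 rad and y of block in the frame of board between -0.14 and 0.14 m), for 0.1 s.
3. all four offcuts have been wiped into the red scrap tray (x of chip_a_mid in the frame of scrap_tray between -0.11 and 0.11 m and y of chip_a_mid in the frame of scrap_tray between -0.058 and 0.058 m and z of each of chip_a_mid, chip_b_mid, chip_c_mid, chip_d_mid in the frame of scrap_tray below 0.036 m and x of chip_b_mid in the frame of scrap_tray between -0.11 and 0.11 m and y of chip_b_mid in the frame of scrap_tray between -0.058 and 0.058 m and x of chip_c_mid in the frame of scrap_tray between -0.11 and 0.11 m and y of chip_c_mid in the frame of scrap_tray between -0.058 and 0.058 m and x of chip_d_mid in the frame of scrap_tray between -0.11 and 0.11 m and y of chip_d_mid in the frame of scrap_tray between -0.058 and 0.058 m), for 0.2 s.
At the end, for the whole second after the job is handed in: The middle of every offcut lies inside the red scrap tray's outline and below 36 mm above the table, at rest; the block stands at rest, shoe down (tilt under 0.12 rad), on the board, its origin within 40 mm of the board's middle along x and within 105 mm along y (all of step 3 and z of block in the frame of board between 0.036 and 0.046 m and x of block in the frame of board between -0.04 and 0.04 m and angle between block's own z axis and vertical below 0.12 rad and y of block in the frame of board between -0.105 and 0.105 m and linear speed of block below 0.02 m/s and angle between the z axis of block and the z axis of board, either way round below 0.12 rad and linear speed of each of chip_a, chip_b, chip_c, chip_d below 0.05 m/s); the robot touches nothing.
It fails at once if an offcut is gripped or pressed by the fingers (over 3 N) (contact force between the fingers and chip_a above 3 N or contact force between the fingers and chip_b above 3 N or contact force between the fingers and chip_c above 3 N or contact force between the fingers and chip_d above 3 N).
It fails at once if a finished part in the blue tray is moved more than 20 mm (distance of any of keeper_a, keeper_b from where it was at the start of the episode above 0.02 m).
It fails at once if a bystander is moved more than 30 mm (distance of any of glue, tape, clamp, blank, driver, pot, sandblock from where it was at the start of the episode above 0.03 m).
It also fails if it takes over 51 s, if anything falls off the work surface, if the arm or the gripper's body presses on something with over 40 N, if the wrist force passes 120 N, or if a joint passes its speed limit or range.

ROBOT

A 6-joint arm with a two-finger parallel gripper is mounted at the origin on the work surface. World frame = base frame: x ahead of the robot, y to its left, z up, the work surface at z = 0. Lengths are in m, angles in rad, forces in N, time in s.
With the tool pointing down it reaches from about 0.275 to 0.975 m from the base axis. Payload 8.4 kg.
Tool frame: the origin (TCP) lies on the mounting face of the last link; the fingertips stand 190 mm ahead of it and the grasp point (between the pads) lies 171 mm ahead of it; y points along the fingers, x is the direction in which the jaws open and shut, and the axes are right-handed (so a half turn about y gives the same grasp; the last joint's range is limited). The gripper opens to 92 mm and grips with 3 to 60 N. Pads are 20 mm wide; open, the fingers measure 128 mm over their backs; the gripper's body (75 mm by 189 mm) begins 69 mm behind the grasp point.
Start: joints at [-1.316, 0.353, 1.633, -0, 1.155, -0.002], TCP at [0.159, -0.605, 0.405] pointing down, gripper open.
Joint ranges: [-2.63, 2.63], [-0.92, 2.1], [0.06, 2.66], [-1.3, 4.44], [0, 2.69], [-3.02, 3.02]. Speed limits (rad/s): [2.22, 2.22, 2.79, 3.14, 3.14, 3.14].

INTERFACE

Orientations are given as a rotation vector (axis times angle).
In Python, from cell import bot gives the robot as it stands. The module is installed in compiled form; this text tells all that it offers.
- The arm moves only by the shell command python3 -m pendant 'ROWS'. ROWS is a JSON object of lists of equal length, an entry for each row: "grip": the closure, from 0 (fully open) to 1 (shut); "dp": the shift along the tool's x, y, z scaled (see below), a list of three; "dr": the turn, a rotation vector about the tool's x, y, z scaled (see below), a list of three. A call has 1 to 12 rows; each row is the pose to reach, as a shift and turn from the pose commanded when the call began, along the tool's axes at that moment, turning the shorter way round; what a row does not reach only later rows make up. The controller multiplies each number of a shift by 0.8 m and each number of a turn by 360 degrees. A row lasts 1/10 s, in which the tool goes at most 50 mm and 8.59 degrees, less where a joint would pass 70% of its speed; a pose out of reach is approached as far as the arm can. A call with a number of a shift or a turn outside -1 to 1 is refused whole. A call with a gripper value outside its range is refused whole. The fingers move at their own pace and stop on an object; the grip force is fixed at half the most. Time passes only in rows, so rows that repeat a pose let the fingers close. It gives the time, the measured TCP pose, the force and the opening at its end, in the units of the state.
- bot.get_obs(): the state, without advancing time (a new reading comes with each control period).
- bot.snapshot(name): name is "scene" or "side" or "wrist"; returns (picture, depth): 384x512x3 uint8, red, green, blue; 384x512 float32, m along the optical axis (not along the pixel's ray), 0 where there is no reading.
- bot.get_calibration(name): a dict with "K" (3x3 intrinsics, pixels), "k1" (the pictures are not rectified: a ray, as slopes to the right and down, at radius r is drawn at 1 + k1 r^2 times it, then the intrinsics apply), "pose" (4x4, takes a point from camera to world coordinates). Camera axes: x right, y up, looking along -z (the intrinsics and any distortion apply to the point x, -y, -z); pixel columns grow to the right and rows downward; lengths in m; the calibration is good to about 2 mm. A picture is of the moment at which its call begins: read the wrist's pose just before it. get_calibration takes no time and is no camera call; for the wrist camera it gives the pose at the moment of the call.
- bot.sign_off(): hands the job in, once; it reports no verdict.
Trained networks look in the newest picture that a camera, given by its name, has taken for a name from the list of things; names that differ only in an ending like _2 or _b are one class to them, and where a whole thing is asked for, a point or a joint stands for the part that bears it (a point fixed in the world has none). Each returns a list of dicts, best first, with "confidence" (0 to 1); they miss things now and then, are a little off and sometimes report something else, mostly with a low value. They report only what shows in the picture. A call takes as long as a camera call. They do not tell look-alikes from the thing itself.
- bot.boxes_of(camera, label): "centre" ([x, y, z] in m, in the coordinates of the camera as it stood for that picture, good to about 4 mm: the middle of the surface that is visible of it).
- bot.masks_of(camera, label): "region" (384x512 bool, what is visible of it).
- bot.tip_of(camera, label): "centre" ([x, y, z] in m, in the coordinates of the camera as it stood for that picture, good to about 4 mm: a listed point, or the origin of a listed thing).
The state is a dict: "time": time; "q": joint angles; "qd": joint speeds; "joint_torque": joint torques, N m; "position": TCP position; "ee_rot": TCP orientation; "wrist_force": force on the tool from outside, world axes, zero at the start; "torque": the same for the moment, N m; "finger_gap": opening from 0.0 (shut) to 1.0 (fully open).
Only numpy, scipy, OpenCV 4.12 (cv2) and the standard library are available. Lean on these libraries where they do the work, as an engineer would, in place of code of your own. Each camera call takes 0.05 s, during which the arm holds its last target.

## Working session

There is one attempt and no reset: what is moved stays moved. The work goes in short steps, Python scripts to look and compute and a shell command to move; the robot and the scene stay as the last step left them, time stands still between calls to the robot, and variables do not carry over. Pictures are saved under pics/ and viewed, and the job is handed in when it is done.

```bash
mkdir -p pics
cat > h.py <<'E'
import numpy as np, cv2
from cell import bot
from scipy.spatial.transform import Rotation as R
def snap(n,f):
    c=bot.get_calibration(n); im,d=bot.snapshot(n)
    cv2.imwrite('pics/'+f,cv2.cvtColor(cv2.resize(im,(768,576)),cv2.COLOR_RGB2BGR)); return im,d,c
def w(c,p):
    P=np.array(c['pose']); return P[:3,:3]@np.array(p)+P[:3,3]
def depth2world(d,c):
    K=np.array(c['K']);k1=c['k1'];h,wd=d.shape
    u,v=np.meshgrid(np.arange(wd),np.arange(h))
    pts=cv2.undistortPoints(np.stack([u,v],-1).reshape(-1,1,2).astype(float),K,np.array([k1,0,0,0,0.])).reshape(h,wd,2)
    pc=np.stack([pts[...,0]*d,-pts[...,1]*d,-d],-1)
    P=np.array(c['pose']); W=pc@P[:3,:3].T+P[:3,3]; W[d<=0]=np.nan; return W
E
python3 - <<'E'
from h import *
o=bot.get_obs();print(o)
for n in ['scene','side','wrist']:
    im,d,c=snap(n,n+'0.png'); print(n,c['k1'],np.round(c['pose'],3).tolist()); np.savez(n+'0.npz',im=im,d=d,K=c['K'],k1=c['k1'],pose=c['pose'])
E
```

```text
{'time': 0.0, 'q': array([-1.31640668e+00,  3.53625098e-01,  1.63414569e+00,  4.91994460e-06,
        1.15518236e+00, -2.38531506e-03]), 'qd': array([ 3.52108750e-04,  1.84250107e-03,  1.79667881e-03, -5.97593436e-04,
       -1.95396387e-04, -4.74827099e-05]), 'joint_torque': array([-6.45993932e-04, -5.93849301e+01, -3.34217584e+01,  6.98107202e-02,
        2.34476617e-02, -9.12855353e-05]), 'position': array([ 0.15867591, -0.60427431,  0.40397297]), 'ee_rot': array([-1.31892459,  1.01875475, -1.01696732]), 'wrist_force': array([0.22237295, 0.39722   , 0.74059823]), 'torque': array([-0.03121673,  0.00305202, -0.0048937 ]), 'finger_gap': 0.9978139039745257}
scene -0.021268131802481147 [[-0.175, -0.713, 0.679, 1.317], [0.985, -0.136, 0.111, 0.128], [0.013, 0.688, 0.726, 0.856], [0.0, 0.0, 0.0, 1.0]]
side -0.12763470040849384 [[-0.789, 0.423, -0.445, 0.003], [-0.614, -0.532, 0.583, 0.778], [0.01, 0.734, 0.68, 0.983], [0.0, 0.0, 0.0, 1.0]]
wrist -0.028800454439954083 [[0.254, 0.927, 0.275, 0.236], [-0.967, 0.244, 0.072, -0.584], [-0.001, -0.284, 0.959, 0.384], [0.0, 0.0, 0.0, 1.0]]
```

View pics/scene0.png

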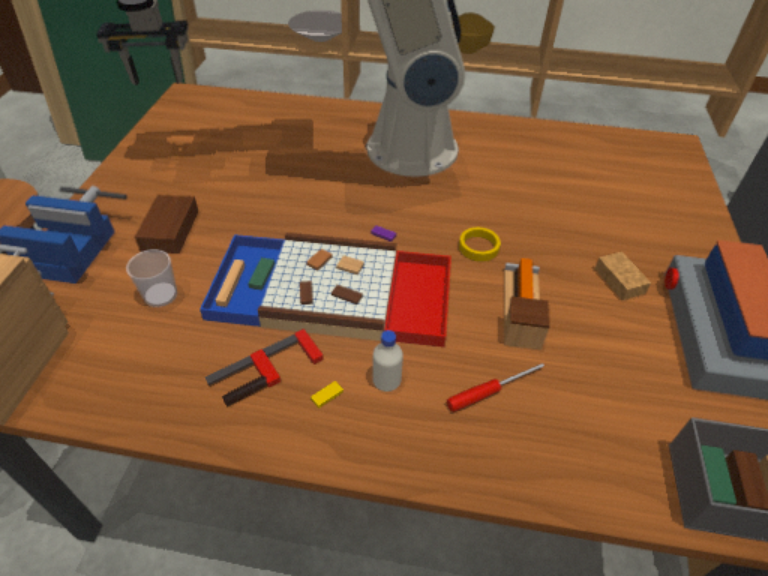

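View pics/side0.png

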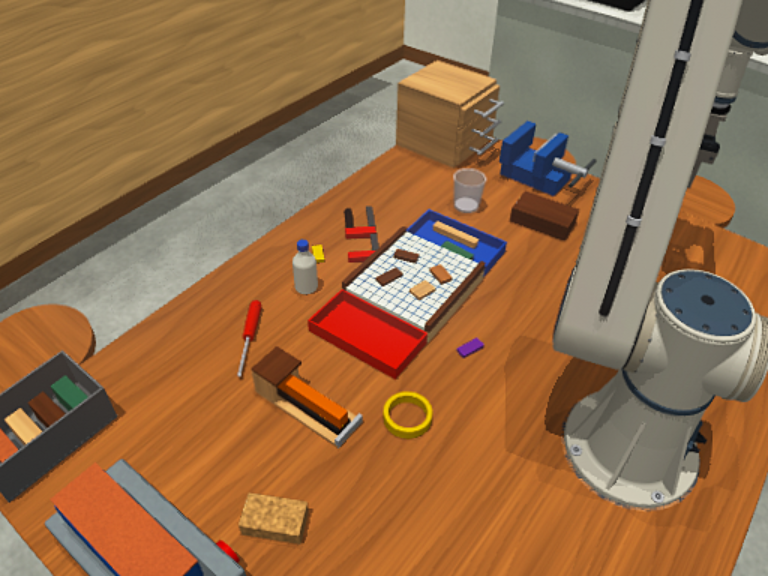

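View pics/wrist0.png

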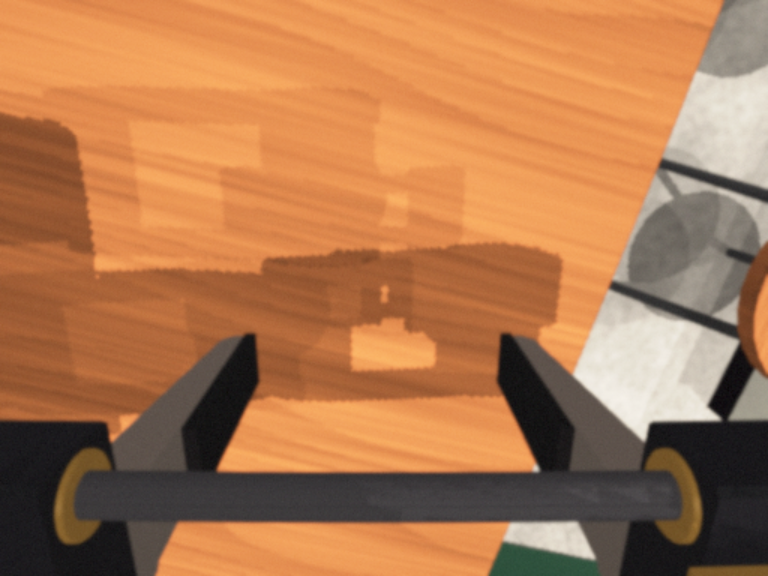

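Run:
```python
from h import *
print(bot.get_obs()['time'], R.from_rotvec(bot.get_obs()['ee_rot']).as_matrix().round(3))
for cam in ['scene','side']:
    im,d,c=snap(cam,cam+'0b.png')
    for n in ['block','holder','holder_lip','holder_bridge','board','scrap_tray','parts_tray','chip_a_mid','keeper_a','keeper_b']:
        for r in bot.tip_of(cam,n)[:6]:
            print(cam,n,round(r['confidence'],2),w(c,r['centre']).round(4))
print(bot.get_obs()['time'])
```

```text
0.15 [[ 0.254 -0.     0.967]
 [-0.967  0.001  0.254]
 [-0.001 -1.    -0.   ]]
scene block 0.75 [0.5228 0.2948 0.0071]
scene block 0.49 [ 0.5463  0.0867 -0.0012]
scene holder 0.82 [0.5219 0.2929 0.0009]
scene holder 0.38 [ 0.6234 -0.4368  0.002 ]
scene holder_lip 0.6 [0.4277 0.2938 0.0228]
scene holder_lip 0.2 [ 0.4351 -0.5036 -0.0007]
scene holder_bridge 0.63 [0.5668 0.2965 0.0712]
scene board 0.74 [ 0.5531 -0.0911  0.0019]
scene scrap_tray 0.72 [0.5449 0.0894 0.0027]
scene scrap_tray 0.33 [ 0.5779 -0.3026  0.0052]
scene chip_a_mid 0.66 [ 0.5946 -0.0487  0.0466]
scene chip_a_mid 0.52 [ 0.5166 -0.06    0.0442]
scene keeper_a 0.59 [ 0.539  -0.2455  0.0038]
scene keeper_a 0.55 [ 0.5765 -0.301   0.0047]
scene keeper_b 0.59 [ 0.539  -0.2455  0.0038]
scene keeper_b 0.55 [ 0.5765 -0.301   0.0047]
side block 0.61 [ 0.4336 -0.5016 -0.0013]
side block 0.57 [0.5252 0.2964 0.0088]
side block 0.46 [0.7477 0.054  0.0016]
side holder 0.71 [ 0.5256  0.2924 -0.    ]
side holder_lip 0.67 [0.4231 0.2942 0.025 ]
side holder_lip 0.64 [ 0.6246 -0.4352  0.0022]
side holder_bridge 0.61 [0.5653 0.2974 0.0747]
side board 0.88 [ 0.5529 -0.095   0.0016]
side scrap_tray 0.66 [ 0.5463  0.0853 -0.0027]
side scrap_tray 0.35 [0.5653 0.2965 0.073 ]
side parts_tray 0.65 [ 0.5638 -0.2744  0.0017]
side parts_tray 0.58 [ 0.5456  0.0877 -0.0006]
side chip_a_mid 0.54 [ 0.5939 -0.0499  0.0419]
side chip_a_mid 0.3 [ 0.7478 -0.1827 -0.0025]
side keeper_a 0.63 [ 0.5785 -0.2985  0.0044]
side keeper_a 0.52 [ 0.5425 -0.2467  0.0047]
side keeper_a 0.29 [ 0.7457 -0.1865 -0.0018]
side keeper_b 0.63 [ 0.5785 -0.2985  0.0044]
side keeper_b 0.52 [ 0.5425 -0.2467  0.0047]
side keeper_b 0.29 [ 0.7457 -0.1865 -0.0018]
1.25
```

Scene: the scrap tray is red, right of the board (px 420,295). The holder is at (525,300), with its lip end toward the robot and the orange rail showing. The chips sit on the board at (320,260), (350,265), (306,292) and (348,295). I'll refine these poses from the saved depth images.

Run:
```python
from h import *
for cam in ['scene','side']:
    z=np.load(cam+'0.npz'); im=z['im'];W=depth2world(z['d'],dict(K=z['K'],k1=z['k1'],pose=z['pose']))
    hsv=cv2.cvtColor(im,cv2.COLOR_RGB2HSV).astype(int)
    X,Y,Z=W[...,0],W[...,1],W[...,2]
    def rect(m,name):
        mm=cv2.morphologyEx(m.astype(np.uint8),cv2.MORPH_OPEN,np.ones((2,2)))>0
        p=W[mm]
        if len(p)<8: print(cam,name,len(p));return
        (c,s,a)=cv2.minAreaRect((p[:,:2]*1000).astype(np.float32)); print(cam,name,len(p),np.round(c,1),np.round(s,1),round(a,2),'z',np.round(np.nanpercentile(p[:,2],[5,50,95])*1000,1))
    box=lambda x0,x1,y0,y1:(X>x0)&(X<x1)&(Y>y0)&(Y<y1)
    hold=box(.38,.66,.22,.37)
    rect(hold&(hsv[...,0]<14)&(hsv[...,1]>200)&(Z>.046)&(Z<.062),'rail top')
    rect(hold&(Z>.066)&(Z<.08),'bridge top')
    rect(hold&(Z>.016)&(Z<.03)&(X<.44)&(hsv[...,1]<90),'lip')
    rect(hold&(Z>.004)&(Z<.08),'holder all')
    bd=box(.4,.7,-.25,.06)
    rect(bd&(Z>.034)&(Z<.046)&(hsv[...,1]<70),'board top')
    rect(bd&(Z>.0475)&(Z<.06)&(X<.5),'fence lo')
    rect(bd&(Z>.0475)&(Z<.06)&(X>.6),'fence hi')
    red=((hsv[...,0]<5)|(hsv[...,0]>174))&(hsv[...,1]>180)
    rect(box(.4,.7,-.02,.2)&red&(Z>.025),'red rim'); rect(box(.4,.7,-.02,.2)&red,'red all')
    rect(box(.4,.7,-.4,-.15)&(hsv[...,0]>100)&(hsv[...,0]<130)&(hsv[...,1]>150)&(Z>.0),'blue all')
    rect(box(.4,.7,-.4,-.15)&(hsv[...,0]>100)&(hsv[...,0]<130)&(hsv[...,1]>150)&(Z>.025),'blue rim')
    # chips
    m=(bd&(Z>.036)&(Z<.056)&(hsv[...,1]>75)&((hsv[...,0]<25))&(X>.465)&(X<.64)).astype(np.uint8)
    n,l,s,c=cv2.connectedComponentsWithStats(m)
    for i in range(1,n):
        if s[i,4]>25:
            rect(l==i,'chip'+str(np.median(im[l==i],0)))
```

```text
scene rail top 0
scene bridge top 464 [568.8 324.7] [ 66.8 131.6] 40.48 z [62.6 73.1 76. ]
scene lip 40 [429.1 302.3] [25.6 77.5] 14.35 z [ 3.7 19.3 27.3]
scene holder all 1493 [nan nan] [nan  0.] nan z [ 3.2 53.4 75. ]
scene board top 2976 [556.9 -87.2] [204.4 237.4] 2.7 z [38.4 41.3 47.6]
scene fence lo 301 [462.8 -85.6] [ 84.9 240.6] 16.15 z [43.  51.1 55.6]
scene fence hi 462 [635.9 -85.9] [ 63.2 236.5] 2.77 z [43.2 51.  54.8]
scene red rim 213 [548.4  91.4] [221.4 114.4] 2.44 z [ 4.6 26.6 34.3]
scene red all 2222 [584.2  92.8] [303.3 114.7] 2.42 z [ 2.5  5.9 32.1]
scene blue all 860 [ 565.2 -268. ] [223.2 117. ] 2.87 z [ 2.3  5.9 33.3]
scene blue rim 82 [ 638.8 -294.4] [164.6  78.7] 46.05 z [22.7 28.5 33.3]
scene chip[164. 104.  60.] 132 [ 512.5 -122.8] [28.9 49.6] 69.57 z [40.1 49.8 52.9]
scene chip[195. 148.  99.] 139 [516.8 -56.6] [44.4 33.4] 76.82 z [40.9 49.5 52.2]
scene chip[102.  65.  46.] 107 [ 608.4 -126.3] [49.7 19.3] 19.15 z [41.4 50.2 53.2]
scene chip[98. 63. 45.] 140 [598.2 -47.9] [54.9 24. ] 75.64 z [41.  48.5 51.4]
side rail top 383 [500.1 299.2] [133.9  24.2] 1.0
[... 355 characters left out ...]
 [37.1 49.3 53.9]
side fence hi 248 [ 635. -119.] [ 81.  296.8] 7.57 z [39.  49.4 54.7]
side red rim 414 [544.3  89.2] [221.1 120.4] 3.27 z [17.8 27.5 33.6]
side red all 2490 [544.4  88.9] [224.5 120. ] 3.07 z [ 0.8  5.7 31.4]
side blue all 606 [ 557.5 -278.2] [218.4 125.6] 9.48 z [ 1.3  7.8 32.6]
side blue rim 77 [ 549.7 -332.8] [ 93.8 227.3] 73.95 z [14.6 25.4 31.3]
side chip[107.5  61.   38.5] 97 [ 600.6 -128.6] [50.7 23.9] 26.23 z [39.5 48.8 52.8]
side chip[186. 112.  59.] 112 [ 504.7 -125.6] [33.3 49.3] 64.03 z [39.6 48.9 52.8]
side chip[107.  63.  41.] 115 [592.3 -49.1] [57.6 23.2] 72.93 z [39.5 47.  51. ]
side chip[221. 167. 101.] 133 [509.5 -59. ] [51.7 34.3] 82.19 z [39.5 48.3 51. ]
```

```bash
cat >> h.py <<'E'
def Rt(yaw,tilt=0.):
    # tool y down, tool z along (cos yaw, sin yaw); tilt>0 raises the -x end (rotate about world +y-ish)
    z=np.array([np.cos(yaw),np.sin(yaw),0]); y=np.array([0,0,-1.]); x=np.cross(y,z)
    M=np.stack([x,y,z],1)
    ax=np.array([-np.sin(yaw),np.cos(yaw),0])
    return R.from_rotvec(ax*tilt).as_matrix()@M   # +y rotation: x-axis tips down (+x end lower)
def cmd(pos,Rm,p0=None,R0=None):
    o=bot.get_obs()
    p0=o['position'] if p0 is None else p0
    R0=R.from_rotvec(o['ee_rot']).as_matrix() if R0 is None else R0
    dp=R0.T@(np.array(pos)-p0)/0.8
    dr=R.from_matrix(R0.T@Rm).as_rotvec()/(2*np.pi)
    print('t',round(o['time'],2),'pos',o['position'].round(4),'F',o['wrist_force'].round(1),'gap',round(o['finger_gap'],3))
    print('dp',dp.round(4).tolist(),'dr',dr.round(4).tolist())
E
python3 - <<'E'
from h import *
cmd([.50,.2945,.37],Rt(.02))
E
```

```text
t 1.25 pos [ 0.1587 -0.6045  0.4047] F [ 0.2  0.  -0. ] gap 0.999
dp [-0.9785, 0.0434, 0.698] dr [-0.0, 0.0377, -0.0]
```

```bash
python3 -m pendant '{"grip":[0,0,0,0,0,0,0,0,0,0,0,0],"dp":[[-0.9785,0.0434,0.698],[-0.9785,0.0434,0.698],[-0.9785,0.0434,0.698],[-0.9785,0.0434,0.698],[-0.9785,0.0434,0.698],[-0.9785,0.0434,0.698],[-0.9785,0.0434,0.698],[-0.9785,0.0434,0.698],[-0.9785,0.0434,0.698],[-0.9785,0.0434,0.698],[-0.9785,0.0434,0.698],[-0.9785,0.0434,0.698]],"dr":[[0,0.0377,0],[0,0.0377,0],[0,0.0377,0],[0,0.0377,0],[0,0.0377,0],[0,0.0377,0],[0,0.0377,0],[0,0.0377,0],[0,0.0377,0],[0,0.0377,0],[0,0.0377,0],[0,0.0377,0]]}'
python3 -c "
from h import *
cmd([.50,.2945,.37],Rt(.02)); print(bot.get_obs()['q'].round(2))"
```

```text
time: 2.45
position: [0.3718, -0.0419, 0.3835]
ee_rot: [-1.218, 1.193, -1.196]
wrist_force: [0.3, -1.8, 0.7]
finger_gap: 0.998
t 2.45 pos [ 0.3718 -0.0419  0.3835] F [ 0.3 -1.8  0.7] gap 0.998
dp [-0.4173, 0.017, 0.1686] dr [-0.0002, -0.0, 0.0]
[-0.12 -0.03  2.15 -0.    1.02  1.43]
```

```bash
python3 -m pendant '{"grip":[0,0,0,0,0,0,0,0,0,0],"dp":[[-0.4173,0.017,0.1686],[-0.4173,0.017,0.1686],[-0.4173,0.017,0.1686],[-0.4173,0.017,0.1686],[-0.4173,0.017,0.1686],[-0.4173,0.017,0.1686],[-0.4173,0.017,0.1686],[-0.4173,0.017,0.1686],[-0.4173,0.017,0.1686],[-0.4173,0.017,0.1686]],"dr":[[0,0,0],[0,0,0],[0,0,0],[0,0,0],[0,0,0],[0,0,0],[0,0,0],[0,0,0],[0,0,0],[0,0,0]]}'
python3 - <<'E'
from h import *
im,d,c=snap('wrist','wrist1.png'); np.savez('wrist1.npz',im=im,d=d,K=c['K'],k1=c['k1'],pose=c['pose'])
cmd([.50,.2945,.37],Rt(.02)); print(np.round(c['pose'],3).tolist())
W=depth2world(d,c);X,Y,Z=[W[...,i] for i in range(3)]
hsv=cv2.cvtColor(im,cv2.COLOR_RGB2HSV).astype(int)
m=(hsv[...,0]<16)&(hsv[...,1]>170)&(Z>.046)&(Z<.062)
p=W[m]; print(len(p)); print(cv2.minAreaRect((p[:,:2]*1000).astype(np.float32)),np.nanpercentile(p,[1,50,99],axis=0))
for r in bot.tip_of('wrist','block')[:2]+bot.tip_of('wrist','holder')[:2]+bot.tip_of('wrist','holder_lip')[:2]+bot.tip_of('wrist','holder_bridge')[:2]: print(r['confidence'],w(c,r['centre']))
E
```

```text
time: 3.45
position: [0.4992, 0.2916, 0.3691]
ee_rot: [-1.22, 1.195, -1.195]
wrist_force: [-0.7, -0.8, 0.0]
finger_gap: 1.003
t 3.5 pos [0.4992 0.2911 0.3693] F [-0.5  0.  -0.5] gap 1.002
dp [-0.0042, -0.0009, 0.0011] dr [0.0001, -0.0001, 0.0001]
[[0.02, 0.958, 0.285, 0.58], [-1.0, 0.019, 0.007, 0.293], [0.002, -0.285, 0.959, 0.349], [0.0, 0.0, 0.0, 1.0]]
1690
((502.4599304199219, 165.00881958007812), (127.46347045898438, 284.7893981933594), 0.702242910861969) [[0.43817237 0.28307696 0.05109329]
 [0.48676244 0.29614955 0.05329741]
 [0.56438121 0.30782245 0.05491198]]
0.9 [0.52435499 0.29344035 0.00748476]
0.74 [0.42508676 0.29185351 0.01989886]
0.74 [0.56582792 0.29518111 0.07265789]
```

View pics/wrist1.png

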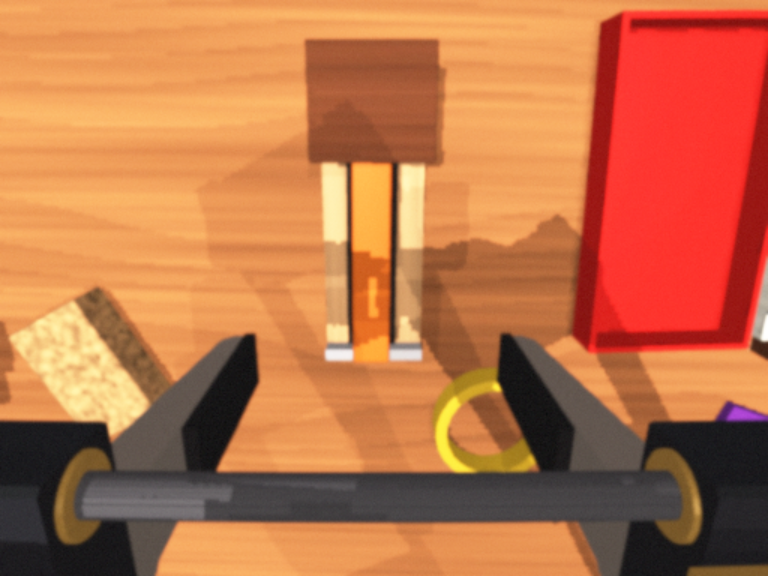

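The wrist view shows the rail centred at px column ~371, running from the bridge edge (row 163) to the lip (row 352). It's nearly in line with the tool, so I'll fit the axis.

Run:
```python
from h import *
z=np.load('wrist1.npz'); im=z['im'];W=depth2world(z['d'],dict(K=z['K'],k1=z['k1'],pose=z['pose']));X,Y,Z=[W[...,i] for i in range(3)]
hsv=cv2.cvtColor(im,cv2.COLOR_RGB2HSV).astype(int)
m=(hsv[...,0]<20)&(hsv[...,1]>150)&(Z>.046)&(Z<.062)&(abs(Y-.295)<.02)&(X>.42)&(X<.57)
xs=[];ys=[]
for v in range(100,250):
    r=np.where(m[v])[0]
    if len(r)>10:
        xs.append(np.median(X[v,r])); ys.append((Y[v,r[0]]+Y[v,r[-1]])/2)
        if v%12==0: print(v,r[0],r[-1],round(xs[-1],4),round(ys[-1],4),round(abs(Y[v,r[0]]-Y[v,r[-1]]),4))
print(np.polyfit(np.array(xs)-.5,ys,1), min(xs),max(xs), Z[m].mean())
cmd([.515,.2950,.30],Rt(.02))
```

```text
120 234 260 0.5549 0.2962 0.0231
132 234 260 0.5443 0.2961 0.0235
144 234 260 0.5334 0.2958 0.0237
156 235 260 0.5223 0.2952 0.0231
168 235 259 0.5109 0.2955 0.0224
180 235 259 0.4995 0.2953 0.0226
192 235 259 0.4877 0.2951 0.0229
204 235 259 0.4755 0.2949 0.0231
216 235 259 0.4633 0.2947 0.0234
228 235 259 0.4507 0.2945 0.0237
240 236 258 0.4378 0.2943 0.0219
[0.01548397 0.29527603] 0.4377589759488941 0.5644683145565552 0.053362407113860415
t 3.7 pos [0.4996 0.2913 0.3698] F [ 0.8 -0.2 -0.4] gap 0.997
dp [-0.0042, 0.0873, 0.0193] dr [-0.0, -0.0002, -0.0]
```

```bash
python3 -c "
from h import *
cmd([.522,.2956,.219],Rt(.0155))"
```

```text
t 3.7 pos [0.4996 0.2913 0.3698] F [ 0.8 -0.2 -0.4] gap 0.997
dp [-0.0048, 0.1885, 0.028] dr [-0.0, 0.0005, -0.0]
```

```bash
python3 -m pendant '{"grip":[0,0,0,0,0,0],"dp":[[-0.0048,0.08,0.028],[-0.0048,0.12,0.028],[-0.0048,0.16,0.028],[-0.0048,0.1885,0.028],[-0.0048,0.1885,0.028],[-0.0048,0.1885,0.028]],"dr":[[0,0.0005,0],[0,0.0005,0],[0,0.0005,0],[0,0.0005,0],[0,0.0005,0],[0,0.0005,0]]}'
python3 -c "
from h import *
cmd([.522,.2956,.219],Rt(.0155))"
```

```text
time: 4.3
position: [0.5223, 0.2965, 0.2192]
ee_rot: [-1.217, 1.197, -1.197]
wrist_force: [-0.5, -1.3, 0.3]
finger_gap: 0.998
t 4.3 pos [0.5223 0.2965 0.2192] F [-0.5 -1.3  0.3] gap 0.998
dp [0.0011, 0.0002, -0.0004] dr [0.0, 0.0001, 0.0]
```

Good; close the fingers.

```bash
python3 -m pendant '{"grip":[0.5,0.7,1,1,1,1,1,1],"dp":[[0.001,0,0],[0.001,0,0],[0.001,0,0],[0.001,0,0],[0.001,0,0],[0.001,0,0],[0.001,0,0],[0.001,0,0]],"dr":[[0,0,0],[0,0,0],[0,0,0],[0,0,0],[0,0,0],[0,0,0],[0,0,0],[0,0,0]]}'
python3 -c "
from h import *
snap('side','side2.png')
cmd([.522,.2956,.219],Rt(.0155))
# tilt about far end: pivot at block far bottom edge
pos=bot.get_obs()['position']; u=np.array([np.cos(.0155),np.sin(.0155),0])
for far in [.612,.618]:
    piv=np.array([far,.297,.008])
    ax=np.array([-u[1],u[0],0])
    for a in [.06,.12,.13]:
        q=R.from_rotvec(ax*a)
        pn=piv+q.apply(pos-piv); print(far,a,pn); cmd(pn,Rt(.0155,a))
    a=.13;pn=piv+R.from_rotvec(ax*a).apply(pos-piv)
    dirn=R.from_rotvec(ax*a).apply(-u); print(dirn); cmd(pn+.075*dirn,Rt(.0155,a))
"
```

```text
time: 5.1
position: [0.5221, 0.296, 0.2186]
ee_rot: [-1.217, 1.197, -1.197]
wrist_force: [-0.6, 0.5, -0.2]
finger_gap: 0.326
t 5.15 pos [0.5221 0.296  0.2185] F [ 0.2 -0.8  0.1] gap 0.282
dp [0.0005, -0.0006, -0.0001] dr [0.0, 0.0002, 0.0]
0.612 0.06 [0.53485112 0.29620296 0.22356175]
t 5.15 pos [0.5221 0.296  0.2185] F [ 0.2 -0.8  0.1] gap 0.282
dp [0.0, -0.0063, 0.016] dr [-0.0095, 0.0002, 0.0]
0.612 0.12 [0.54791433 0.29640545 0.2278002 ]
t 5.15 pos [0.5221 0.296  0.2185] F [ 0.2 -0.8  0.1] gap 0.282
dp [0.0, -0.0116, 0.0323] dr [-0.0191, 0.0002, 0.0]
0.612 0.13 [0.55011523 0.29643957 0.22843007]
t 5.15 pos [0.5221 0.296  0.2185] F [ 0.2 -0.8  0.1] gap 0.282
dp [0.0, -0.0124, 0.0351] dr [-0.0207, 0.0002, 0.0]
[-0.99144278 -0.01536859  0.12963414]
t 5.15 pos [0.5221 0.296  0.2185] F [ 0.2 -0.8  0.1] gap 0.282
dp [-0.0001, -0.0245, -0.0579] dr [-0.0207, 0.0002, 0.0]
0.618 0.06 [0.53486191 0.29620313 0.2239215 ]
t 5.15 pos [0.5221 0.296  0.2185] F [ 0.2 -0.8  0.1] gap 0.282
dp [0.0, -0.0067, 0.016] dr [-0.0095, 0.0002, 0.0]
0.618 0.12 [0.54795746 0.29640612 0.22851839]
t 5.15 pos [0.5221 0.296  0.2185] F [ 0.2 -0.8  0.1] gap 0.282
dp [0.0, -0.0125, 0.0324] dr [-0.0191, 0.0002, 0.0]
0.618 0.13 [0.55016585 0.29644036 0.22920778]
t 5.15 pos [0.5221 0.296  0.2185] F [ 0.2 -0.8  0.1] gap 0.282
dp [0.0, -0.0133, 0.0351] dr [-0.0207, 0.0002, 0.0]
[-0.99144278 -0.01536859  0.12963414]
t 5.15 pos [0.5221 0.296  0.2185] F [ 0.2 -0.8  0.1] gap 0.282
dp [-0.0001, -0.0255, -0.0578] dr [-0.0207, 0.0002, 0.0]
```

View pics/side2.png

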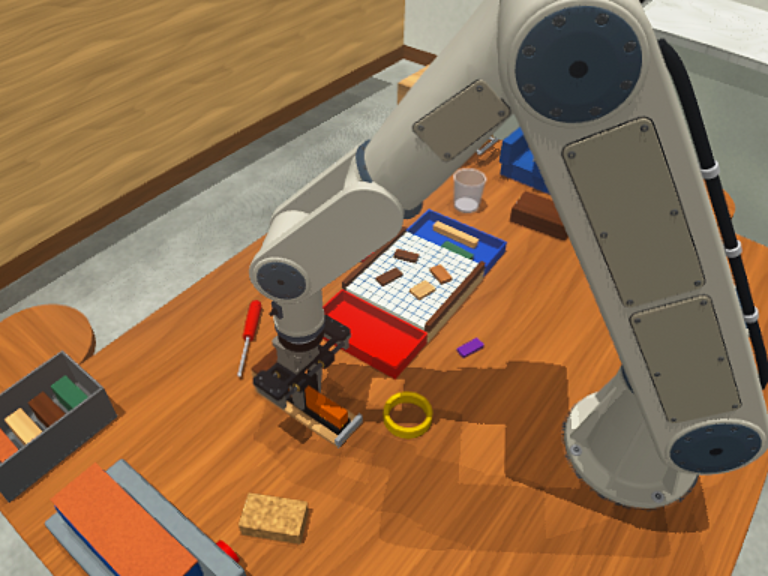

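```bash
python3 -m pendant '{"grip":[1,1,1,1,1,1,1,1,1],"dp":[[0,0,0],[0,0,0],[0,0,0],[0,0,0],[0,-0.0034,0.008],[0,-0.0068,0.016],[0,-0.0102,0.025],[0,-0.0130,0.0338],[0,-0.0130,0.0338]],"dr":[[0,0,0],[0,0,0],[0,0,0],[0,0,0],[-0.005,0,0],[-0.0098,0,0],[-0.0148,0,0],[-0.0199,0,0],[-0.0199,0,0]]}'
python3 -c "
from h import *
im,d,c=snap('side','side3.png')
cv2.imwrite('pics/side3c.png',cv2.cvtColor(cv2.resize(im[200:320,140:300],(800,600),interpolation=cv2.INTER_CUBIC),cv2.COLOR_RGB2BGR))
cmd([.522,.2956,.219],Rt(.0155)); print(bot.get_obs()['ee_rot'], R.from_rotvec(bot.get_obs()['ee_rot']).as_matrix().round(3))"
```

```text
time: 6.05
position: [0.55, 0.2965, 0.2291]
ee_rot: [-1.308, 1.288, -1.136]
wrist_force: [0.7, -0.3, -2.7]
finger_gap: 0.26
t 6.1 pos [0.5494 0.2964 0.2288] F [-0.4 -0.9 -0.5] gap 0.256
dp [0.0004, 0.0164, -0.0325] dr [0.0198, 0.0001, -0.0]
[-1.30848348  1.28747103 -1.136501  ] [[ 0.016 -0.124  0.992]
 [-1.    -0.002  0.016]
 [-0.    -0.992 -0.124]]
```

View pics/side3c.png

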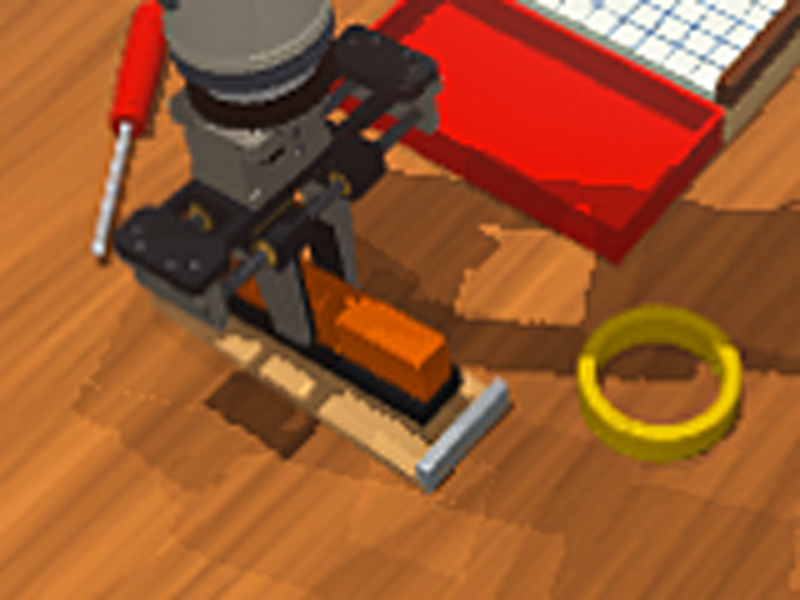

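The block's lip end is raised and clear of the steel lip (crop px ~450,400 against the lip at 470,430). I'll draw it out along the tool's -z.

```bash
python3 -m pendant '{"grip":[1,1,1,1,1,1,1,1,1],"dp":[[0,0,-0.015],[0,0,-0.035],[0,0,-0.055],[0,0,-0.075],[0,0,-0.095],[0,0,-0.115],[0,0,-0.125],[0,0,-0.125],[0,0,-0.125]],"dr":[[0,0,0],[0,0,0],[0,0,0],[0,0,0],[0,0,0],[0,0,0],[0,0,0],[0,0,0],[0,0,0]]}'
python3 -c "
from h import *
im,d,c=snap('side','side4.png')
cmd([.43,.2946,.40],Rt(.048))
cmd([.5575,-.192,.40],Rt(.048))
"
```

```text
time: 7.0
position: [0.4501, 0.295, 0.2417]
ee_rot: [-1.309, 1.287, -1.136]
wrist_force: [0.5, -0.0, -1.5]
finger_gap: 0.258
t 7.05 pos [0.4504 0.295  0.2417] F [ 0.2 -0.1 -2.6] gap 0.259
dp [-0.0, -0.1932, -0.0498] dr [0.0197, -0.005, -0.0004]
t 7.05 pos [0.4504 0.295  0.2417] F [ 0.2 -0.1 -2.6] gap 0.259
dp [0.6108, -0.212, 0.0981] dr [0.0197, -0.005, -0.0004]
```

View pics/side4.png

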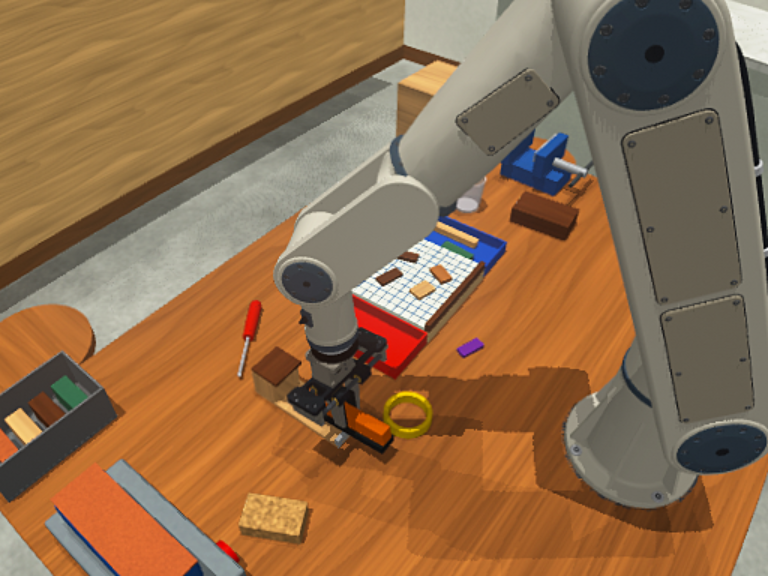

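The block is out from under the bridge: its far end is near x≈0.513, and the bridge edge is at 0.565. Now lift and level it.

```bash
python3 -m pendant '{"grip":[1,1,1,1,1,1,1,1],"dp":[[0,-0.03,-0.0037],[0,-0.07,-0.0087],[0,-0.11,-0.0137],[0,-0.149,-0.0186],[0,-0.149,-0.0186],[0,-0.149,-0.0186],[0,-0.149,-0.0186],[0,-0.149,-0.0186]],"dr":[[0,0,0],[0,0,0],[0.01,-0.0025,0],[0.0197,-0.005,-0.0004],[0.0197,-0.005,-0.0004],[0.0197,-0.005,-0.0004],[0.0197,-0.005,-0.0004],[0.0197,-0.005,-0.0004]]}'
python3 - <<'E'
from h import *
im,d,c=snap('side','side5.png')
cv2.imwrite('pics/side5c.png',cv2.cvtColor(cv2.resize(im[140:320,140:380],(800,600),interpolation=cv2.INTER_CUBIC),cv2.COLOR_RGB2BGR))
np.savez('side5.npz',im=im,d=d,K=c['K'],k1=c['k1'],pose=c['pose'])
W=depth2world(d,c);X,Y,Z=[W[...,i] for i in range(3)]
hsv=cv2.cvtColor(im,cv2.COLOR_RGB2HSV).astype(int)
o=bot.get_obs(); print(o['position'],R.from_rotvec(o['ee_rot']).as_matrix().round(3), o['wrist_force'],o['finger_gap'])
g=o['position']-np.array([0,0,.171]); print('grasp',g)
m=(hsv[...,0]<14)&(hsv[...,1]>200)&(abs(Z-g[2])<.05)&(abs(Y-g[1])<.03)&(abs(X-g[0])<.13)
p=W[m]; print(len(p),np.percentile(p,[1,50,99],axis=0).round(4))
for r in bot.tip_of('side','block'): print(r['confidence'],w(c,r['centre']))
cmd([.5575,-.192,.36],Rt(.048))
E
```

```text
time: 7.85
position: [0.4498, 0.2945, 0.36]
ee_rot: [-1.236, 1.176, -1.173]
wrist_force: [-0.1, -0.5, -2.2]
finger_gap: 0.259
[0.44989542 0.29457063 0.36013546] [[ 0.048 -0.004  0.999]
 [-0.999 -0.002  0.048]
 [ 0.002 -1.    -0.004]] [-0.58732411  0.39010932 -1.40343999] 0.2638625209640584
grasp [0.44989542 0.29457063 0.18913546]
521 [[0.3606 0.2812 0.165 ]
 [0.3979 0.3006 0.1937]
 [0.4527 0.308  0.1983]]
0.58 [0.45107337 0.29684474 0.14900142]
0.46 [0.56612899 0.29722792 0.07552171]
t 7.95 pos [0.4499 0.2946 0.3604] F [-0.1 -0.  -2.9] gap 0.26
dp [0.614, 0.0011, 0.1051] dr [0.0006, -0.0, 0.0003]
```

View pics/side5c.png

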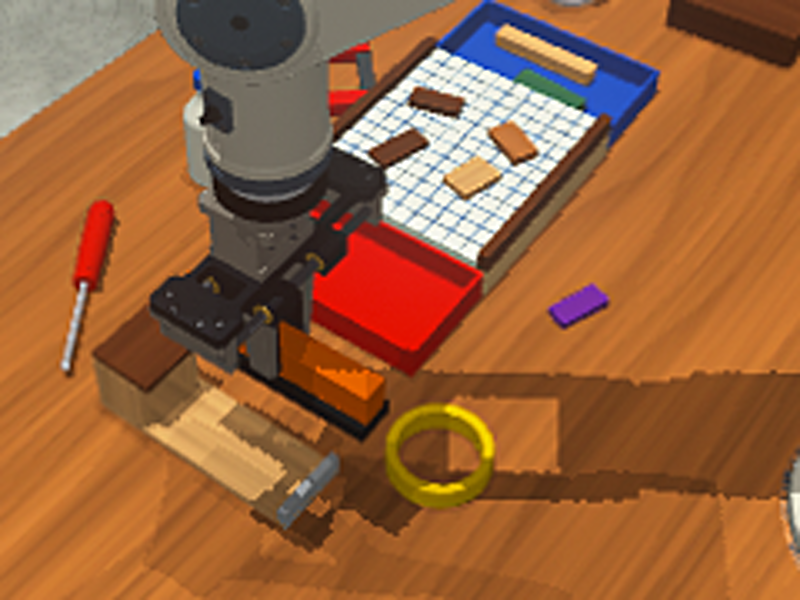

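```bash
python3 -m pendant '{"grip":[1,1,1,1,1,1,1,1,1,1,1,1],"dp":[[0.05,-0.02,0.01],[0.11,-0.04,0.02],[0.614,-0.05,0.1051],[0.614,-0.05,0.1051],[0.614,-0.05,0.1051],[0.614,-0.05,0.1051],[0.614,-0.05,0.1051],[0.614,-0.05,0.1051],[0.614,-0.05,0.1051],[0.614,-0.05,0.1051],[0.614,-0.05,0.1051],[0.614,-0.05,0.1051]],"dr":[[0.0006,0,0.0003],[0.0006,0,0.0003],[0.0006,0,0.0003],[0.0006,0,0.0003],[0.0006,0,0.0003],[0.0006,0,0.0003],[0.0006,0,0.0003],[0.0006,0,0.0003],[0.0006,0,0.0003],[0.0006,0,0.0003],[0.0006,0,0.0003],[0.0006,0,0.0003]]}'
python3 - <<'E'
from h import *
for n in ['wrist','side','scene']:
    im,d,c=snap(n,n+'6.png'); np.savez(n+'6.npz',im=im,d=d,K=c['K'],k1=c['k1'],pose=c['pose'])
    for l in ['board','scrap_tray','parts_tray']:
        for r in bot.tip_of(n,l)[:2]: print(n,l,round(r['confidence'],2),w(c,r['centre']).round(4))
cmd([.5583,-.193,.30],Rt(.048))
E
```

```text
time: 9.15
position: [0.5578, -0.1934, 0.4008]
ee_rot: [-1.228, 1.176, -1.175]
wrist_force: [-0.3, 1.5, -2.3]
finger_gap: 0.259
wrist board 0.87 [ 0.5549 -0.0943  0.0021]
wrist board 0.24 [ 0.6001 -0.0519  0.0402]
wrist scrap_tray 0.68 [0.5495 0.0853 0.0033]
wrist parts_tray 0.74 [ 0.5617 -0.2728 -0.001 ]
side board 0.77 [ 0.5543 -0.0926  0.004 ]
side scrap_tray 0.8 [0.5461 0.0893 0.0007]
side parts_tray 0.72 [ 0.5614 -0.2762  0.0026]
scene board 0.73 [ 0.4337 -0.504  -0.0023]
scene board 0.6 [ 0.5541 -0.0914  0.0027]
scene scrap_tray 0.64 [0.5456 0.0904 0.0008]
scene parts_tray 0.71 [ 0.5639 -0.2698 -0.003 ]
t 9.75 pos [ 0.5578 -0.1914  0.4019] F [ 0.9 -0.1 -2.1] gap 0.261
dp [0.0022, 0.1274, 0.0002] dr [-0.0004, 0.0001, -0.0002]
```

View pics/wrist6.png

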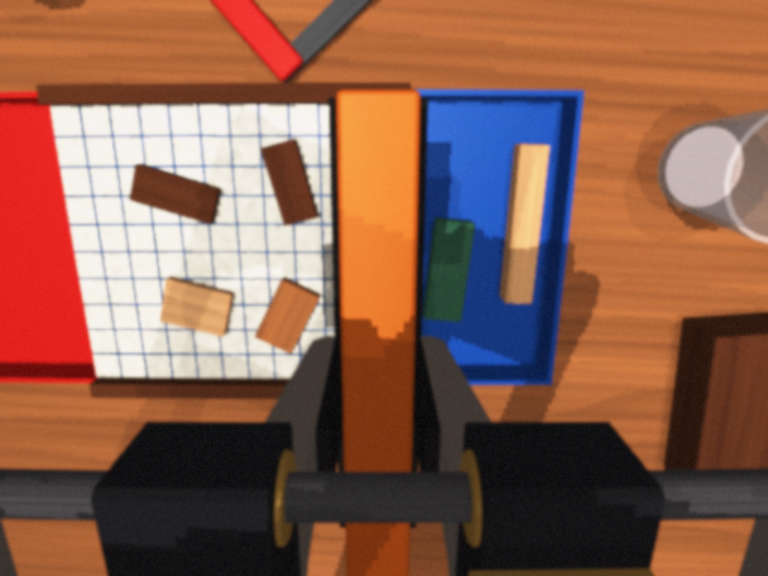

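View pics/scene6.png

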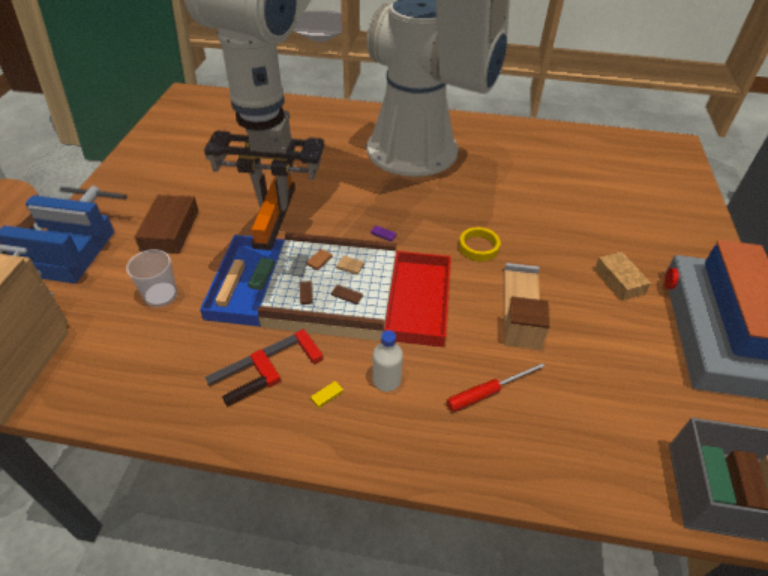

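Run:
```python
from h import *
z=np.load('wrist6.npz');K=z['K'];k1=float(z['k1']);P=z['pose']
def ray(u,v,h):
    q=cv2.undistortPoints(np.array([[[u/1.5,v/1.5]]],float),K,np.array([k1,0,0,0,0.]))[0,0]
    d=P[:3,:3]@np.array([q[0],-q[1],-1]); t=(h-P[2,3])/d[2]; return P[:3,3]+t*d
# far fence: bottom inner edge at board top; near fence: inner bottom edge is visible? top edge occl
for n,u,v,h in [('far inner L',60,103,.04),('far inner R',330,104,.04),('near inner top L',100,381,.052),('near inner top R',270,382,.052),('board TL corner',50,104,.04),('board BL corner',95,379,.04),('tray blue far R',582,92,.032),('tray blue near R',553,383,.032),
 ('rail far L',337,92,.24),('rail far R',418,92,.24)]:
    print(n,ray(u,v,h).round(4))
W=depth2world(z['d'],dict(K=K,k1=k1,pose=P))
for u,v in [(180,95),(300,95),(120,388),(240,388),(120,370),(240,370),(200,150)]: print(u,v,W[int(v/1.5),int(u/1.5)].round(4))
```

```text
far inner L [0.6523 0.0231 0.04  ]
far inner R [ 0.6584 -0.1571  0.04  ]
near inner top L [0.4538 0.0119 0.052 ]
near inner top R [ 0.4596 -0.117   0.052 ]
board TL corner [0.6514 0.03   0.04  ]
board BL corner [0.4486 0.0231 0.04  ]
tray blue far R [ 0.6748 -0.3254  0.032 ]
tray blue near R [ 0.4581 -0.3374  0.032 ]
rail far L [ 0.6497 -0.1781  0.24  ]
rail far R [ 0.6507 -0.2     0.24  ]
180 95 [ 0.6597 -0.0624  0.0509]
300 95 [ 0.6627 -0.139   0.0508]
120 388 [ 0.4491 -0.0025  0.0513]
240 388 [ 0.4537 -0.094   0.0509]
120 370 [0.459  0.0015 0.0412]
240 370 [ 0.4624 -0.091   0.0387]
200 150 [ 0.6253 -0.0691  0.0396]
```

```bash
python3 -c "
from h import *
cmd([.559,-.197,.254],Rt(.045))"
```

```text
t 9.75 pos [ 0.5578 -0.1914  0.4019] F [ 0.9 -0.1 -2.1] gap 0.261
dp [0.0073, 0.1849, 0.0007] dr [-0.0004, 0.0006, -0.0002]
```

```bash
python3 -m pendant '{"grip":[1,1,1,1,1,1,1,1],"dp":[[0.0073,0.03,0.0007],[0.0073,0.075,0.0007],[0.0073,0.12,0.0007],[0.0073,0.15,0.0007],[0.0073,0.17,0.0007],[0.0073,0.18,0.0007],[0.0073,0.1849,0.0007],[0.0073,0.1849,0.0007]],"dr":[[-0.0004,0.0006,-0.0002],[-0.0004,0.0006,-0.0002],[-0.0004,0.0006,-0.0002],[-0.0004,0.0006,-0.0002],[-0.0004,0.0006,-0.0002],[-0.0004,0.0006,-0.0002],[-0.0004,0.0006,-0.0002],[-0.0004,0.0006,-0.0002]]}'
python3 - <<'E'
from h import *
for n in ['side','scene']:
    im,d,c=snap(n,n+'7.png'); np.savez(n+'7.npz',im=im,d=d,K=c['K'],k1=c['k1'],pose=c['pose'])
    b=(slice(90,240),slice(200,400)) if n=='side' else (slice(120,260),slice(100,300))
    cv2.imwrite('pics/%s7c.png'%n,cv2.cvtColor(cv2.resize(im[b],(800,600),interpolation=cv2.INTER_CUBIC),cv2.COLOR_RGB2BGR))
cmd([.559,-.197,.251],Rt(.045))
E
```

```text
time: 10.55
position: [0.5591, -0.1974, 0.254]
ee_rot: [-1.23, 1.176, -1.176]
wrist_force: [-0.8, 0.7, -1.1]
finger_gap: 0.258
t 10.65 pos [ 0.5594 -0.1975  0.2548] F [ 0.2 -0.9 -1.4] gap 0.262
dp [-0.0006, 0.0047, -0.0004] dr [-0.0002, -0.0001, 0.0001]
```

View pics/side7c.png

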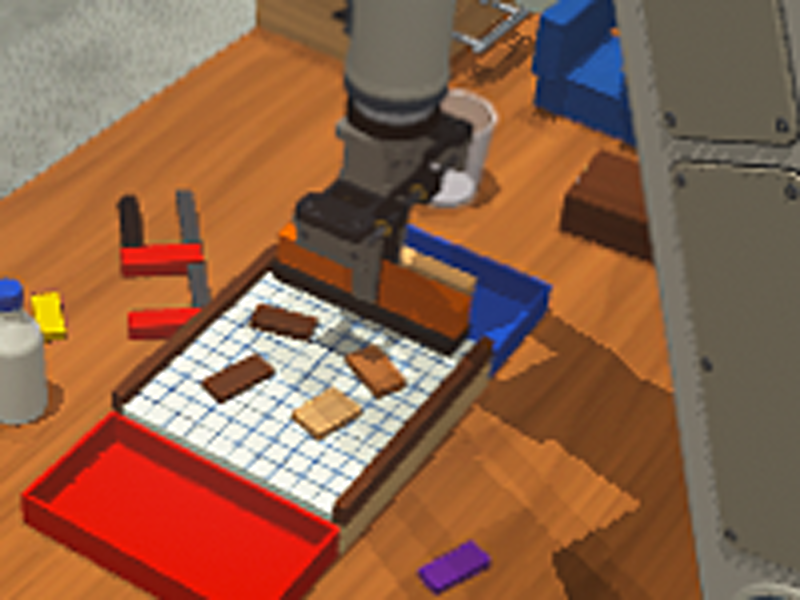

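View pics/scene7c.png

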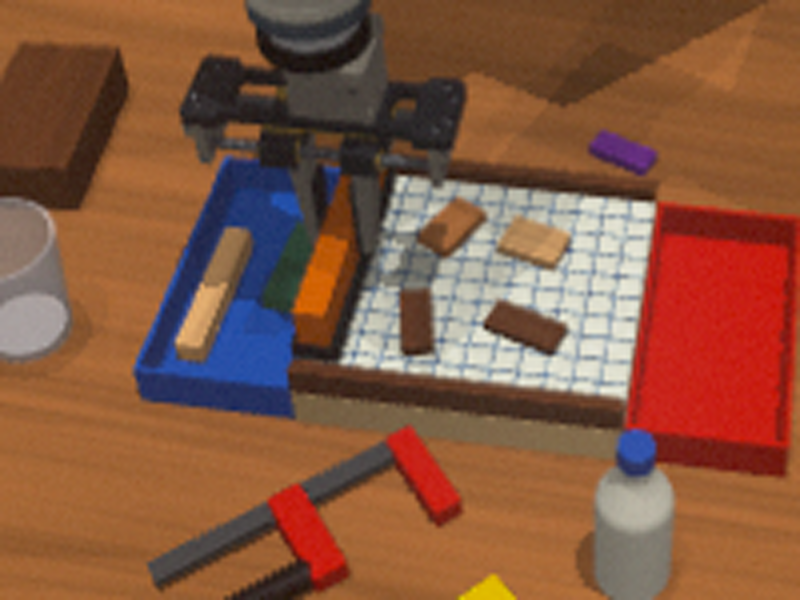

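The block sits between the fences just above the board, on the blue side of all four chips. Next I lower it onto the board.

```bash
python3 -m pendant '{"grip":[1,1,1,1],"dp":[[0,0.002,0],[0,0.004,0],[0,0.0052,0],[0,0.0052,0]],"dr":[[0,0,0],[0,0,0],[0,0,0],[0,0,0]]}'
python3 - <<'E'
from h import *
cmd([.559-.045*.215,-.197+.215,.251],Rt(.045))
E
```

```text
time: 11.05
position: [0.5591, -0.1974, 0.2505]
ee_rot: [-1.23, 1.176, -1.177]
wrist_force: [-1.1, 1.1, 4.6]
finger_gap: 0.257
t 11.05 pos [ 0.5591 -0.1974  0.2505] F [-1.1  1.1  4.6] gap 0.257
dp [-0.2695, -0.0006, -0.0003] dr [-0.0001, -0.0001, 0.0]
```

Contact shows as Fz rising from about -2 to 4.6 N. I'll ease up slightly and begin the wipe along tool -x.

```bash
python3 -m pendant '{"grip":[1,1,1,1,1,1,1,1,1,1,1,1],"dp":[[-0.006,-0.0012,0],[-0.018,-0.0012,0],[-0.031,-0.0012,0],[-0.044,-0.0012,0],[-0.057,-0.0012,0],[-0.070,-0.0012,0],[-0.083,-0.0012,0],[-0.096,-0.0012,0],[-0.109,-0.0012,0],[-0.122,-0.0012,0],[-0.132,-0.0012,0],[-0.135,-0.0012,0]],"dr":[[0,0,0],[0,0,0],[0,0,0],[0,0,0],[0,0,0],[0,0,0],[0,0,0],[0,0,0],[0,0,0],[0,0,0],[0,0,0],[0,0,0]]}'
python3 - <<'E'
from h import *
for n in ['side','scene']:
    im,d,c=snap(n,n+'8.png'); np.savez(n+'8.npz',im=im,d=d,K=c['K'],k1=c['k1'],pose=c['pose'])
    b=(slice(90,240),slice(200,400)) if n=='side' else (slice(120,260),slice(110,310))
    cv2.imwrite('pics/%s8c.png'%n,cv2.cvtColor(cv2.resize(im[b],(800,600),interpolation=cv2.INTER_CUBIC),cv2.COLOR_RGB2BGR))
cmd([.559-.045*.222,-.197+.222,.251],Rt(.045))
E
```

```text
time: 12.25
position: [0.5541, -0.0885, 0.2507]
ee_rot: [-1.23, 1.176, -1.176]
wrist_force: [0.3, -0.4, -1.8]
finger_gap: 0.256
t 12.35 pos [ 0.5542 -0.0891  0.2507] F [ 0.8 -0.5 -1.7] gap 0.256
dp [-0.1427, -0.0004, -0.0] dr [-0.0, 0.0, -0.0]
```

View pics/side8c.png

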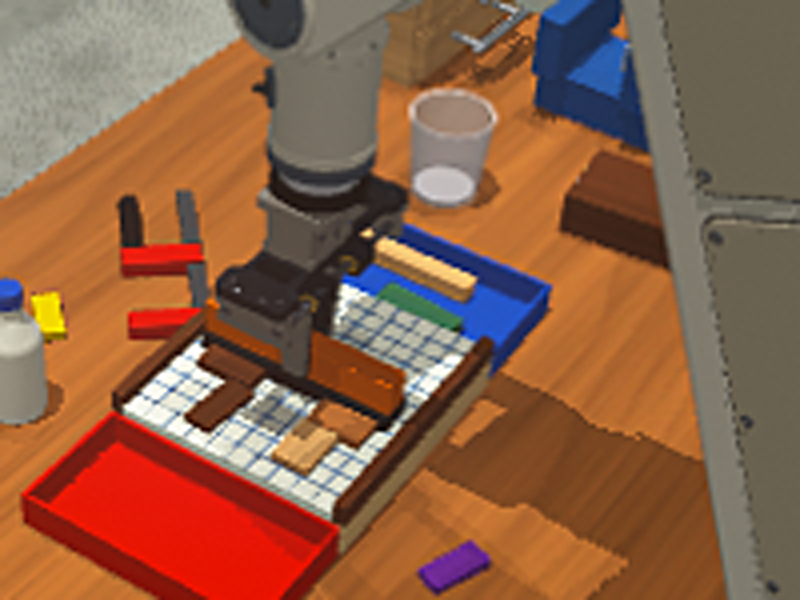

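View pics/scene8c.png

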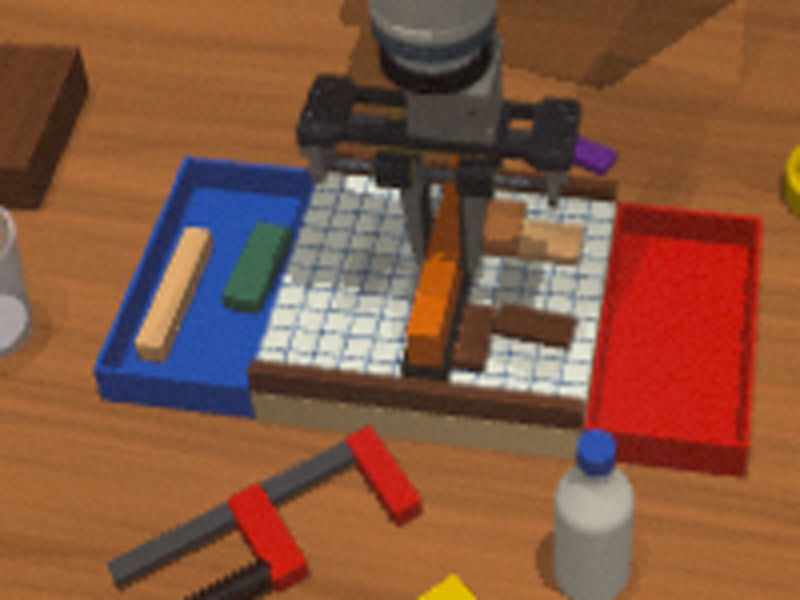

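The chips are bunched two by two ahead of the shoe, on clear board. I'll keep pushing.

```bash
python3 -m pendant '{"grip":[1,1,1,1,1,1,1,1,1,1,1,1],"dp":[[-0.006,0,0],[-0.018,0,0],[-0.030,0,0],[-0.042,0,0],[-0.054,0,0],[-0.066,0,0],[-0.078,0,0],[-0.090,0,0],[-0.102,0,0],[-0.112,0,0],[-0.120,0,0],[-0.122,0,0]],"dr":[[0,0,0],[0,0,0],[0,0,0],[0,0,0],[0,0,0],[0,0,0],[0,0,0],[0,0,0],[0,0,0],[0,0,0],[0,0,0],[0,0,0]]}'
python3 - <<'E'
from h import *
for n in ['side','scene']:
    im,d,c=snap(n,n+'9.png')
    b=(slice(90,240),slice(200,400)) if n=='side' else (slice(120,260),slice(110,310))
    cv2.imwrite('pics/%s9c.png'%n,cv2.cvtColor(cv2.resize(im[b],(800,600),interpolation=cv2.INTER_CUBIC),cv2.COLOR_RGB2BGR))
cmd([.5488,.030,.2508],Rt(.045))
E
```

```text
time: 13.55
position: [0.5498, 0.0088, 0.2506]
ee_rot: [-1.23, 1.176, -1.176]
wrist_force: [-0.4, -0.0, -2.3]
finger_gap: 0.257
t 13.65 pos [0.5498 0.0083 0.2507] F [-0.2  0.1 -1.9] gap 0.261
dp [-0.0272, -0.0002, -0.0001] dr [0.0, -0.0, -0.0]
```

View pics/side9c.png

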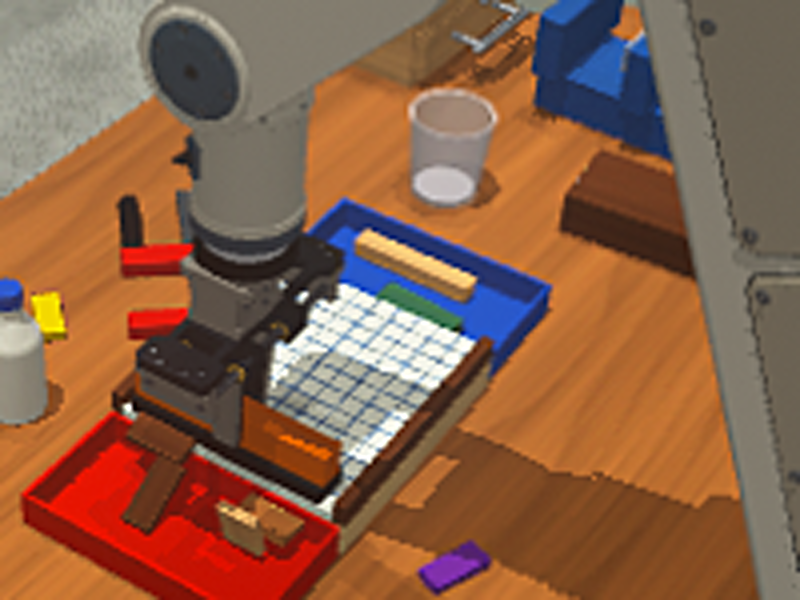

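View pics/scene9c.png

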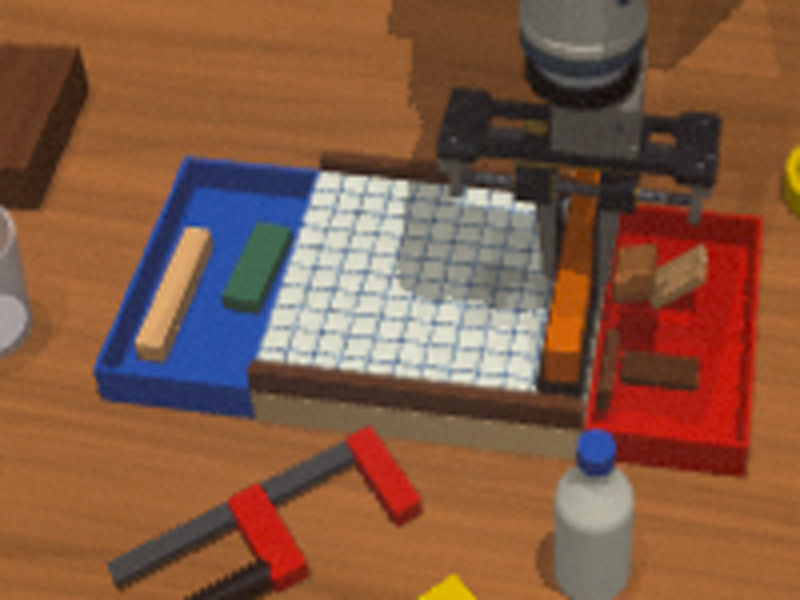

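The chips are over the edge; the last two may still be leaning at the board edge (side crop 160,440 and 275,520). I'll push another ~24 mm and look.

```bash
python3 -m pendant '{"grip":[1,1,1,1,1,1],"dp":[[-0.008,0,0],[-0.016,0,0],[-0.024,0,0],[-0.030,0,0],[-0.030,0,0],[-0.030,0,0]],"dr":[[0,0,0],[0,0,0],[0,0,0],[0,0,0],[0,0,0],[0,0,0]]}'
python3 - <<'E'
from h import *
for n in ['side','scene','wrist']:
    im,d,c=snap(n,n+'10.png'); np.savez(n+'10.npz',im=im,d=d,K=c['K'],k1=c['k1'],pose=c['pose'])
    b=(slice(90,240),slice(200,400)) if n=='side' else (slice(120,260),slice(110,310)) if n=='scene' else (slice(0,384),slice(0,512))
    cv2.imwrite('pics/%s10c.png'%n,cv2.cvtColor(cv2.resize(im[b],(800,600),interpolation=cv2.INTER_CUBIC),cv2.COLOR_RGB2BGR))
    for l in ['chip_a_mid']:
        for r in bot.tip_of(n,l)[:6]: print(n,l,round(r['confidence'],2),w(c,r['centre']).round(4))
cmd([.554,-.093,.2508],Rt(.045))
E
```

```text
time: 14.25
position: [0.5487, 0.0322, 0.2507]
ee_rot: [-1.23, 1.176, -1.176]
wrist_force: [-1.1, -0.1, -1.4]
finger_gap: 0.254
side chip_a_mid 0.66 [0.5779 0.0765 0.0084]
scene chip_a_mid 0.52 [0.5776 0.0794 0.0106]
wrist chip_a_mid 0.94 [0.584  0.0777 0.0042]
t 14.55 pos [0.5488 0.0319 0.2507] F [ 0.3 -0.6 -2.6] gap 0.254
dp [0.1562, -0.0002, -0.0004] dr [-0.0, -0.0001, -0.0]
```

View pics/side10c.png

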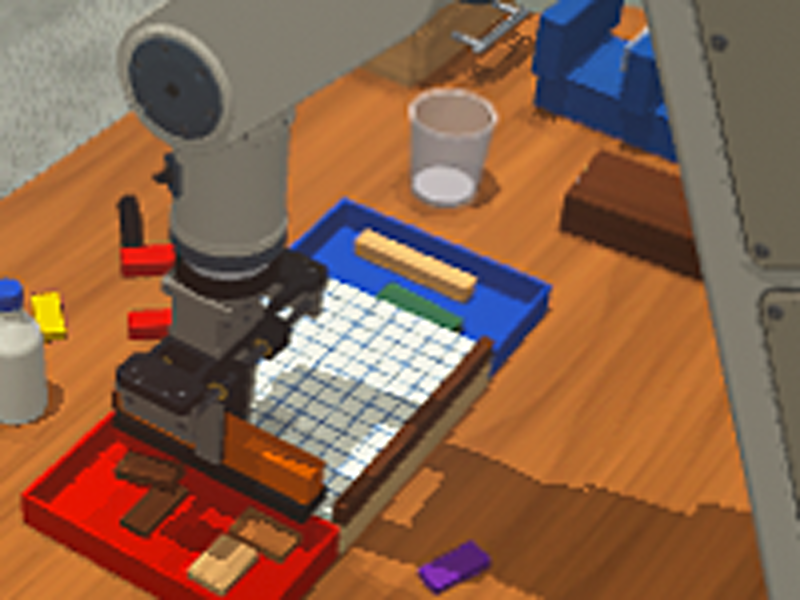

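View pics/wrist10c.png

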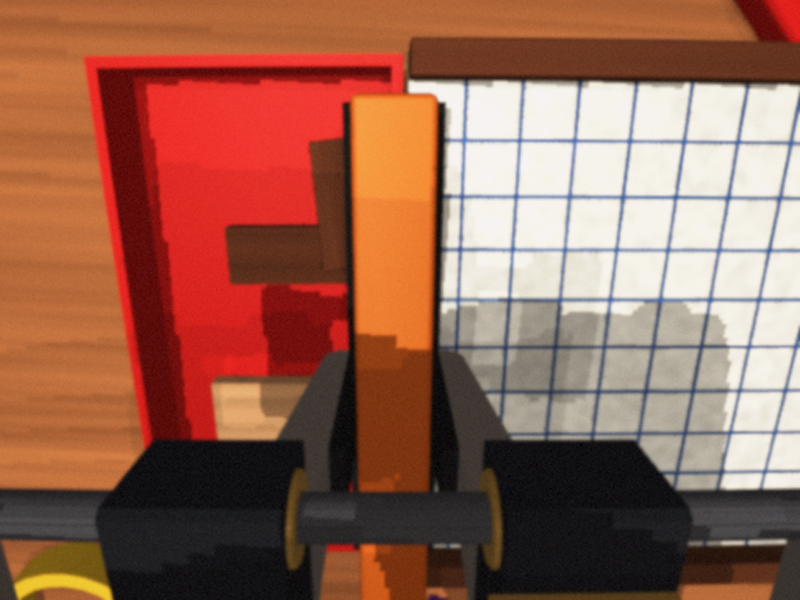

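View pics/scene10c.png

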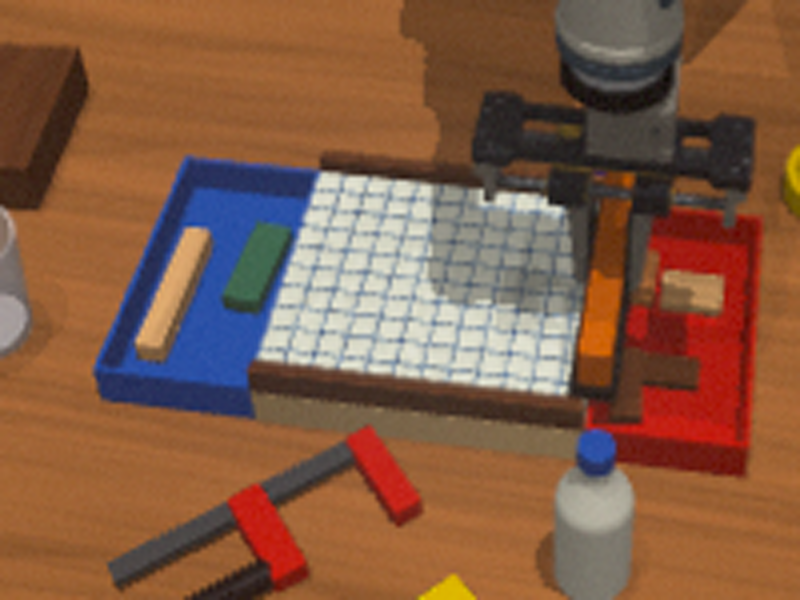

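All four chips lie in the red tray. Now I move the block back to the board's middle, slightly raised.

```bash
python3 -m pendant '{"grip":[1,1,1,1,1,1,1,1,1,1],"dp":[[0,-0.004,0],[0.02,-0.006,0],[0.05,-0.006,0],[0.08,-0.006,0],[0.11,-0.006,0],[0.135,-0.006,0],[0.15,-0.006,0],[0.156,-0.006,0],[0.156,-0.003,0],[0.156,-0.002,0]],"dr":[[0,0,0],[0,0,0],[0,0,0],[0,0,0],[0,0,0],[0,0,0],[0,0,0],[0,0,0],[0,0,0],[0,0,0]]}'
python3 - <<'E'
from h import *
im,d,c=snap('scene','scene11.png')
cv2.imwrite('pics/scene11c.png',cv2.cvtColor(cv2.resize(im[120:260,110:310],(800,600),interpolation=cv2.INTER_CUBIC),cv2.COLOR_RGB2BGR))
cmd([.554,-.093,.2503],Rt(.045))
E
```

```text
time: 15.55
position: [0.5541, -0.0922, 0.252]
ee_rot: [-1.23, 1.177, -1.176]
wrist_force: [0.3, -0.9, -2.0]
finger_gap: 0.259
t 15.6 pos [ 0.5541 -0.092   0.2519] F [-1.  -0.5 -2.1] gap 0.263
dp [0.0012, 0.002, -0.0002] dr [0.0001, 0.0, -0.0001]
```

View pics/scene11c.png

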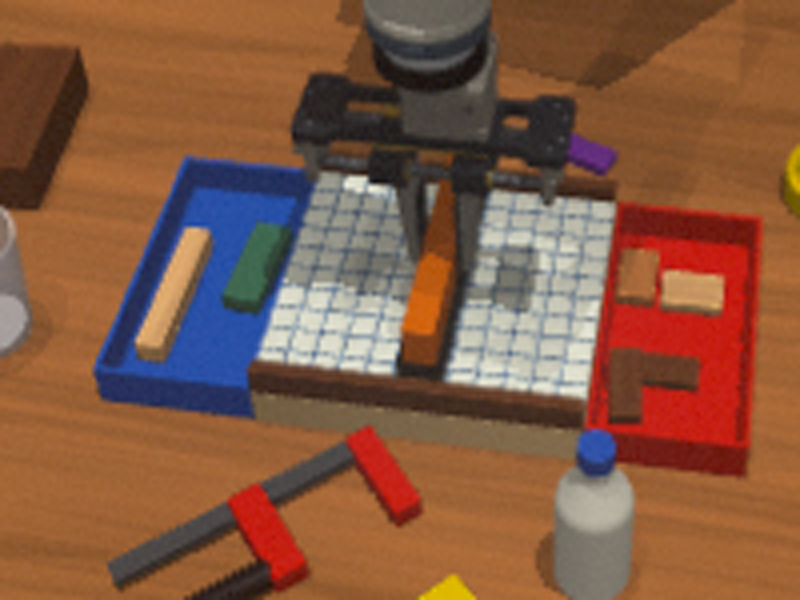

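All four are inside the tray. I'll lower to contact, then release.

```bash
python3 -m pendant '{"grip":[1,1,1],"dp":[[0,0.0012,0],[0,0.0018,0],[0,0.0018,0]],"dr":[[0,0,0],[0,0,0],[0,0,0]]}' && python3 -m pendant '{"grip":[0.6,0.4,0.2,0,0,0,0,0],"dp":[[0,0,0],[0,0,0],[0,0,0],[0,0,0],[0,0,0],[0,0,0],[0,0,0],[0,0,0]],"dr":[[0,0,0],[0,0,0],[0,0,0],[0,0,0],[0,0,0],[0,0,0],[0,0,0],[0,0,0]]}'
```

```text
time: 15.9
position: [0.5543, -0.0922, 0.2507]
ee_rot: [-1.23, 1.176, -1.176]
wrist_force: [0.1, -0.2, -2.0]
finger_gap: 0.259
time: 16.7
position: [0.5543, -0.0926, 0.2508]
ee_rot: [-1.23, 1.176, -1.176]
wrist_force: [0.5, 0.6, -0.1]
finger_gap: 0.931
```

Fingers open. Now straight up by 150 mm, then check.

```bash
python3 -m pendant '{"grip":[0,0,0,0,0,0,0,0,0,0],"dp":[[0,0,0],[0,-0.02,0],[0,-0.05,0],[0,-0.09,0],[0,-0.13,0],[0,-0.17,0],[0,-0.2,0],[0,-0.2,0],[0,-0.2,0],[0,-0.2,0]],"dr":[[0,0,0],[0,0,0],[0,0,0],[0,0,0],[0,0,0],[0,0,0],[0,0,0],[0,0,0],[0,0,0],[0,0,0]]}'
python3 - <<'E'
from h import *
for n in ['scene','side','wrist']:
    im,d,c=snap(n,n+'12.png'); np.savez(n+'12.npz',im=im,d=d,K=c['K'],k1=c['k1'],pose=c['pose'])
    for l in ['block','keeper_a','chip_a_mid']:
        for r in bot.tip_of(n,l)[:5]: print(n,l,round(r['confidence'],2),w(c,r['centre']).round(4))
    W=depth2world(d,c);X,Y,Z=[W[...,i] for i in range(3)]
    hsv=cv2.cvtColor(im,cv2.COLOR_RGB2HSV).astype(int)
    m=(hsv[...,0]<18)&(hsv[...,1]>170)&(Z>.078)&(Z<.095)&(abs(Y+.093)<.06)&(abs(X-.554)<.12)
    if m.sum()>10: print('rail top',m.sum(),cv2.minAreaRect((W[m][:,:2]*1000).astype(np.float32)),np.median(Z[m]))
    t=(X>.44)&(X<.66)&(Y>.035)&(Y<.14)&((hsv[...,1]<190))
    print('tray nonred z pct',np.nanpercentile(Z[t],[50,90,97]).round(4))
cmd([.554,-.093,.4],Rt(.045))
E
```

```text
time: 17.7
position: [0.5538, -0.0926, 0.4094]
ee_rot: [-1.231, 1.178, -1.175]
wrist_force: [0.8, -0.5, 1.4]
finger_gap: 1.0
scene block 0.94 [ 0.5558 -0.092   0.0412]
scene keeper_a 0.55 [ 0.5748 -0.3017  0.0065]
scene keeper_a 0.48 [ 0.5383 -0.245   0.003 ]
scene keeper_a 0.3 [0.4084 0.4976 0.0022]
scene chip_a_mid 0.57 [0.5818 0.0831 0.0099]
scene chip_a_mid 0.44 [ 0.6276 -0.437   0.0033]
rail top 386 ((558.5316162109375, -90.00589752197266), (181.7822265625, 24.931987762451172), 2.604496955871582) 0.08685012748538484
tray nonred z pct [0.0146 0.0221 0.0258]
side block 0.79 [ 0.5564 -0.09    0.0411]
side block 0.55 [ 0.5248  0.2964 -0.0042]
side keeper_a 0.54 [ 0.5782 -0.3002  0.005 ]
side keeper_a 0.46 [ 0.5408 -0.2465  0.0061]
side keeper_a 0.22 [ 4.355e-01 -5.012e-01  2.000e-04]
side chip_a_mid 0.58 [0.5781 0.0763 0.0068]
side chip_a_mid 0.44 [0.4934 0.0499 0.0132]
rail top 334 ((555.7403564453125, -89.17518615722656), (179.99794006347656, 29.290306091308594), 3.4126715660095215) 0.08537729088047263
tray nonred z pct [0.0134 0.0196 0.0236]
wrist block 0.65 [ 0.56   -0.0954  0.0362]
wrist keeper_a 0.95 [ 0.5806 -0.3044  0.005 ]
wrist keeper_a 0.8 [ 0.5377 -0.252   0.0036]
wrist chip_a_mid 0.81 [0.5842 0.0767 0.0057]
rail top 4429 ((557.9747924804688, -92.29966735839844), (176.68429565429688, 24.031566619873047), 2.5214035511016846) 0.08543647322664522
tray nonred z pct [0.0129 0.0213 0.024 ]
t 18.3 pos [ 0.5543 -0.0927  0.4108] F [-0.4  0.3 -0.4] gap 0.999
dp [0.0004, 0.0135, -0.0004] dr [0.0, -0.0001, -0.0]
```

View pics/scene12.png

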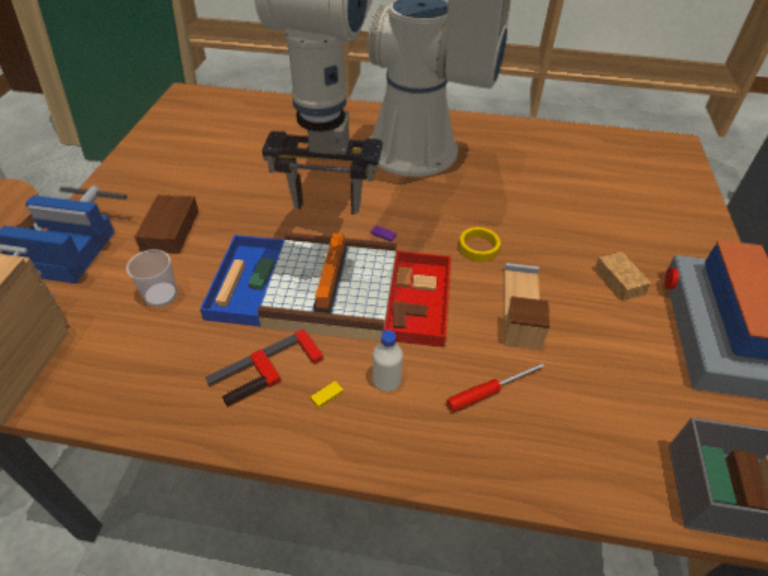

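View pics/wrist12.png

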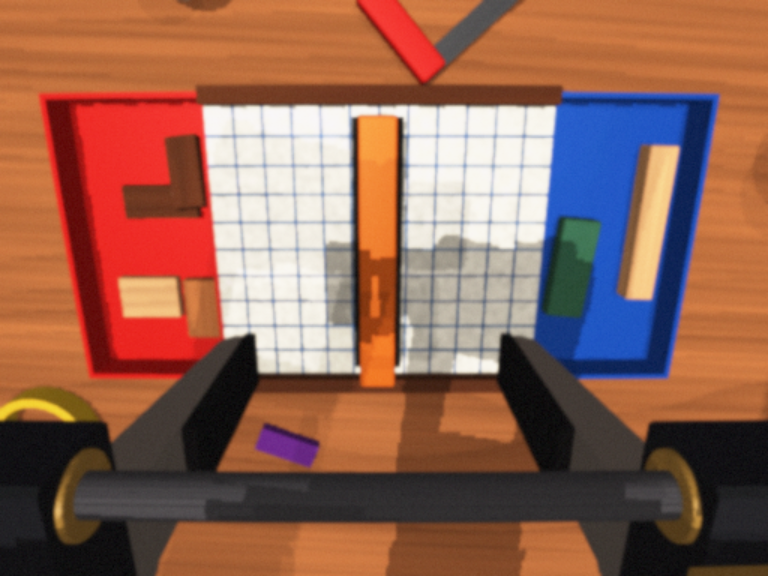

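```bash
python3 -c "
from cell import bot
print(bot.sign_off())"
```

```text
the job is handed in; nothing more can be done
None
```

The job is done and handed in at about 18.3 s of the 51 s allowed. I tilted the block about 0.125 rad to clear the lip, drew it out about 100 mm and lifted it. I then set it down on the blue side of the board, wiped all four offcuts into the red tray, and left it in the middle of the board.

**Block:** It stands upright between the fences, with its rail top at about 0.086 m (board top plus 46 mm). Its middle is within a few millimetres of the board's middle.

**Offcuts:** The pictures show all four in the red tray. Depth readings there are up to about 26 mm, under the 36 mm limit. Chip d is leaning on chip a.

**Finished parts and bystanders:** The two blue-tray parts read within about 6 mm of where they started, which is about the detector's noise. I compared the bystanders only by eye; none looked moved.

**Disagreements:**
- The cameras disagree by 2–4 mm on the board's middle in x.
- The wrist detector put the block's underside about 5 mm lower than the other two cameras, while its own depth picture agreed with them.
- Just before release the wrist force showed no clear contact, so the block may have dropped a fraction of a millimetre.

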